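# Shut and pin the hinged drill jig and keep it pressed shut

### The job

Get the drill jig ready for drilling: swing its raised hinged plate down over the bracket, then take the pin with the plain round straight-sided grip out of the pin rack and push it down through the hole in the plate and on into the bush in the base until its collar sits on the plate. Springs lift the plate, so keep pressing down on the pin until the plate is fully shut with no gap, and finish like that: still pressing, without letting go. Leave the other pins in the rack and do not disturb the tools and parts lying about.

Things in the scene. Friction and masses are not known exactly. Their poses are not given: they have to be found in the camera images.
- plate (a joint): angle of the jig's hinged plate (0.4 kg): 0 = shut, 1.57 = upright, grows as it opens away from the robot to a stop at 2.0. A stiff hinge holds it near upright; from below about 1 rad it falls on to two spring plungers and rests ajar at 0.03 to 0.06 rad (4 to 7 mm gap at the pin hole). From there about 10 N down at the pin hole shuts it; let go, it springs ajar again
- hinge (a point): middle of the jig's hinge axis, 81 mm above the bench. Axes: y along the hinge, z up, -x from the hinge towards the pin hole (roughly towards the robot); the clamp that holds the jig's wooden block stands at x > 200 mm, 180 mm high. The plate is 12 mm thick, 80 mm wide, from 12 to 150 mm from the axis (then a thumb tab 36 mm wide, to 165 mm), its mid-thickness on the axis
- plate_hole (a point): mouth of the plate's pin hole on the upper face (looks up when shut, away from the robot when the plate stands open), on its middle line, 115 mm from the hinge axis. Round 14.5 mm through hole with a thin steel ring round it. The two small drill bushes nearer to the hinge are not for the pin
- plate_edge (a point): middle of the plate's free edge, on its upper face, 150 mm from the hinge axis
- bush (a point): mouth of the hole in the jig's base that the pin goes into, on the base's flat top, 75 mm above the bench: 14 mm round, upright, 35 mm deep. When the plate is shut its hole stands right above this one and the top of the plate is 12 mm above this point
- pin: the wanted steel pin, loose, 0.15 kg, upright in the rack. Origin: its lower tip, z up along it. 12 mm round shank 40 mm long, its lowest 10 mm tapering to 5 mm; a collar 30 mm across, z = 40 to 45 mm; then a straight round grip 22 mm across with fine rings, z = 45 to 79 mm. Fully home, the tip is 28 mm below the bush's mouth
- rack: wooden pin rack 230 x 55 x 50 mm, fixed; origin at the centre of its underside, long side along its x. Four upright 13.5 mm holes in a row along x at -82.5, -27.5, 27.5 and 82.5 mm hold four pins, hanging by their collars on the rack's top; which pin is in which hole varies. The long sides are free, so fingers fit best one on each long side
- tee_pin: another pin in the rack, with a cross bar 64 mm long at its top (34 mm above its collar); leave it. Origin: its lower tip
- ball_pin: another pin in the rack, with a ball knob of 30 mm (top 36 mm above its collar); leave it. Origin: its lower tip
- hex_pin: another pin in the rack, with a low hexagon head 22 mm wide and 14 mm high on its collar; leave it. Origin: its lower tip
- carrier: aluminium sprocket carrier, round, 150 mm across, 38 mm high hub, lying on the bench; leave it. Origin: centre of its underside
- ratchet: chrome ratchet handle, about 240 mm long, lying on the bench; leave it. Origin: near its middle, at bench height
- tin: round open tin of green rubber grommets, 84 mm across, 37 mm high; leave it. Origin: centre of its underside
- pliers: orange-handled pliers, about 180 mm long, lying on the bench; leave them. Origin: at their pivot, at bench height
Mind the look-alikes: they are no part of the job. Leave any blue, green or pink look-alike of the pin alone.

How it is judged:
By the outcome, as a careful person would: the job done as asked, in the order asked, and still so for the second after the job is handed in, while the arm keeps its last pose, push and grip.
It also fails if it takes over 61 s, if anything falls off the work surface, if the arm or the gripper's body presses on something with over 40 N, if the wrist force passes 120 N, or if a joint passes its speed limit or range.

### The arm

A 6-joint arm with a two-finger parallel gripper is mounted at the origin on the work surface. World frame = base frame: x ahead of the robot, y to its left, z up, the work surface at z = 0. Lengths are in m, angles in rad, forces in N, time in s.
With the tool pointing down it reaches from about 0.4 to 0.925 m from the base axis. Payload 12.5 kg.
Tool frame: the origin (TCP) lies at the very end of the fingers, on their centre line; the grasp point (between the pads) lies 19 mm behind it; z points along the fingers, y is the line along which they close (so a half turn about z gives the same grasp; the last joint's range is limited). The gripper opens to 95 mm and grips with 3 to 60 N. Pads are 20 mm wide; open, the fingers measure 119 mm over their backs; the gripper's body (75 mm by 180 mm) begins 59 mm behind the grasp point.
Start: joints at [-1.3, 0.491, 1.559, -0, 1.092, -0.106], TCP at [0.23, -0.581, 0.215] pointing down, gripper open.
Joint ranges: [-3.1, 3.1], [-0.84, 2.19], [0.05, 2.79], [-1.13, 4.28], [0.06, 2.93], [-2.69, 2.69]. Speed limits (rad/s): [2.22, 2.22, 2.79, 3.14, 3.14, 3.14].

### API

Orientations are given as [roll, pitch, yaw] about the fixed x, y, z axes, in that order (R = Rz(yaw) Ry(pitch) Rx(roll)).
In Python, from bench import bot gives the robot as it stands. Calls block until the motion is done:
- bot.move_ptp(position, orientation): joint-space move of the TCP to a pose.
- bot.movel(position, max_speed=0.15, rot=None): straight line of the TCP; rot=None keeps the orientation; max_speed is the mean speed in m/s.
- bot.set_joints(angles): joint-space move.
- bot.gripper_open() and bot.close_gripper(grip_force=None): open the fingers fully, or close them until they stop; grip_force is the grip in N (None keeps the last).
- bot.sleep(seconds).
- bot.ik(position, orientation): joint angles nearest the present ones, or None.
- bot.get_obs(): the state.
- bot.read_camera(name): name is "scene" or "top"; returns the picture (384x512x3 uint8, red, green, blue); there is no depth.
- bot.get_calibration(name): a dict with "intrinsics" (3x3 intrinsics, pixels), "rvec" (rotation vector, rad) and "tvec" (3), from world to camera coordinates, as OpenCV has them. Camera axes: x right, y down, z forward; pixel columns grow to the right and rows downward; lengths in m; the calibration is good to about 2 mm. A picture is of the moment at which its call begins. get_calibration takes no time and is no camera call.
A pose or a line that the arm cannot do raises bot.MotionError and nothing moves.
- bot.finish_job(): hands the job in; it is judged then, once.
The state is a dict: "time": time; "joint_positions": joint angles; "qd": joint speeds; "effort": joint torques, N m; "tcp_pos": TCP position; "ee_rot": TCP orientation; "force": force on the tool from outside, world axes, zero at the start; "ft_torque": the same for the moment, N m; "grip_width": finger opening in m; "finger_force": force on a finger pad.
Only numpy, scipy, OpenCV 4.12 (cv2) and the standard library are available. Lean on these libraries where they do the work, as an engineer would, in place of code of your own. Each camera call takes 0.05 s, during which the arm holds its last target. There are 200 camera calls.

## Working session

There is one attempt and no reset: what is moved stays moved. The work goes in short steps, each a Python script; the robot and the scene stay as the last script left them, time stands still between calls to the robot, and variables do not carry over. Pictures are saved under pics/ and viewed, at most 10 in all, crops included, and the job is handed in when it is done.

```bash
mkdir -p pics
python3 - <<'E'
from bench import bot
import cv2,numpy as np
for n in("scene","top"):
    im=bot.read_camera(n);cv2.imwrite(f"pics/{n}0.png",im[:,:,::-1])
    c=bot.get_calibration(n);R=cv2.Rodrigues(np.array(c["rvec"],float))[0]
    print(n,np.array(c["intrinsics"]).round(1).tolist(),(-R.T@np.array(c["tvec"]).ravel()).round(3),R.round(2).tolist())
o=bot.get_obs();print(o["time"],o["ee_rot"],o["force"],o["grip_width"])
a=cv2.imread("pics/scene0.png");b=cv2.imread("pics/top0.png")
cv2.imwrite("pics/s0.png",cv2.resize(a,(800,600),interpolation=cv2.INTER_CUBIC));cv2.imwrite("pics/t0.png",cv2.resize(b,(800,600),interpolation=cv2.INTER_CUBIC))
E
```

```text
scene [[446.5, 0.0, 250.0], [0.0, 446.5, 198.2], [0.0, 0.0, 1.0]] [1.325 0.328 0.944] [[-0.41, 0.91, 0.01], [0.66, 0.31, -0.69], [-0.63, -0.28, -0.73]]
top [[404.3, 0.0, 251.9], [0.0, 404.3, 186.1], [0.0, 0.0, 1.0]] [ 0.347 -0.021  1.49 ] [[-0.02, -1.0, 0.01], [-0.99, 0.01, -0.14], [0.14, -0.01, -0.99]]
0.1 [-3.14066338e+00 -1.03864630e-04  3.76853117e-01] [-0.37974098 -0.04034036 -0.11595041] 0.09512062164364887
```

View pics/s0.png

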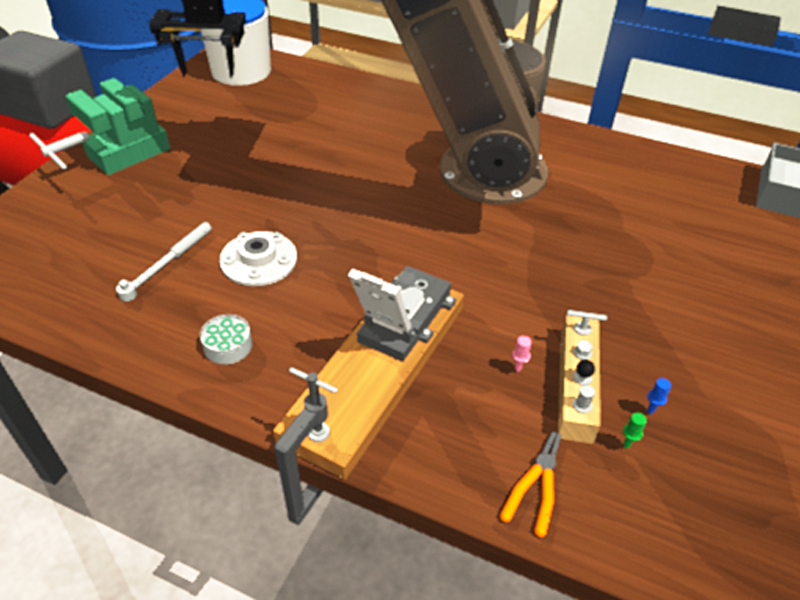

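View pics/t0.png

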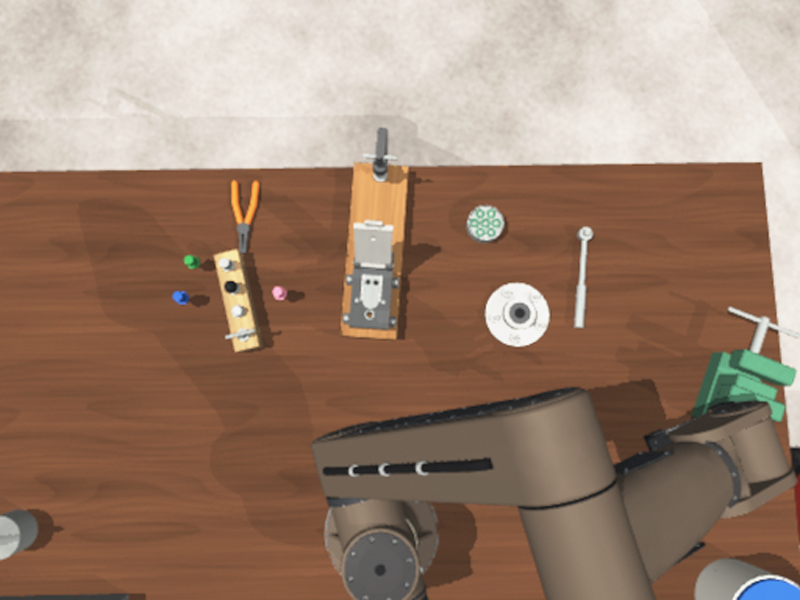

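The scene view shows the rack's candidates, at these 800x600 pixels:
- **Tee pin:** (585,322).
- **Low-headed pin, probably hex:** (583,350).
- **Black ball pin:** (585,370).
- **Tall grey pin, probably the plain round one:** (585,398), or (226,263) in the top view.
- **Look-alikes outside the rack:** pink (522,350), blue (660,393) and green (635,428).

The tall grey pin is my choice. I'll check it in a close crop.

Run:
```python
import cv2,numpy as np
a=cv2.imread("pics/scene0.png");b=cv2.imread("pics/top0.png")
r=lambda i,x,y,w,h:cv2.resize(i[y:y+h,x:x+w],(400,300),interpolation=cv2.INTER_CUBIC)
# 400x300 tiles
m=np.vstack([np.hstack([r(a,340,195,80,60+30)[:,:],r(a,210,160,100,75)]),np.hstack([r(b,115,150,80,90-15),r(b,200,130,100,90)])])
cv2.imwrite("pics/c0.png",m)
```

```text
(no output)
```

View pics/c0.png

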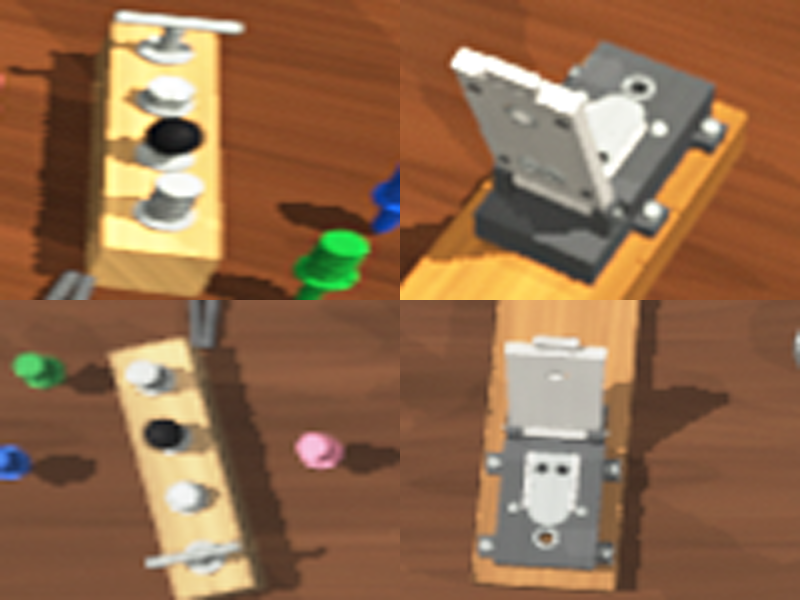

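Tile 1 (scene) confirms the ringed plain round grip at crop (172,198), at the +x end of the rack. The ball, hex and tee pins are behind it. The plate is about upright, and the bush ring is at tile (637,87) in the scene and (545,538) in the top view. Next I'll measure.

```bash
cat > h.py <<'E'
from bench import bot
import cv2,numpy as np
C={}
for n in("scene","top"):
    c=bot.get_calibration(n);R=cv2.Rodrigues(np.array(c["rvec"],float))[0];t=np.array(c["tvec"],float).ravel()
    C[n]=(np.array(c["intrinsics"],float),R,t,-R.T@t)
def ray(n,p):
    K,R,t,o=C[n];d=R.T@np.linalg.inv(K)@np.array([p[0],p[1],1.]);return o,d/np.linalg.norm(d)
def onz(n,p,z):
    o,d=ray(n,p);return o+d*(z-o[2])/d[2]
def tri(ps,pt):
    o1,d1=ray("scene",ps);o2,d2=ray("top",pt)
    s=np.linalg.lstsq(np.c_[d1,-d2],o2-o1,rcond=None)[0];a=o1+d1*s[0];b=o2+d2*s[1];return (a+b)/2,np.linalg.norm(a-b)
def proj(n,P):
    K,R,t,o=C[n];q=K@(R@np.asarray(P,float)+t);return q[:2]/q[2]
E
python3 - <<'E'
from h import *
a=cv2.imread("pics/scene0.png");b=cv2.imread("pics/top0.png")
hs={"scene":cv2.cvtColor(a,cv2.COLOR_BGR2HSV),"top":cv2.cvtColor(b,cv2.COLOR_BGR2HSV)}
print("bush",tri((269.2,181.7),(236.2,201.4)),onz("top",(236.2,201.4),.075),onz("scene",(269.2,181.7),.075))
print("pin top",tri((376,251),(144.4,168.2)),onz("scene",(376,251),.089),onz("top",(144.4,168.2),.089))
# wood masks
for n,(x,y,w,h) in(("top",(130,150,45,80)),("top",(210,100,60,120))):
    H=hs[n][y:y+h,x:x+w];m=cv2.inRange(H,(10,60,140),(28,255,255))
    m=cv2.morphologyEx(m,cv2.MORPH_CLOSE,np.ones((9,9)));c=max(cv2.findContours(m,0,2)[0],key=cv2.contourArea)
    z=.05 if x==130 else .035
    box=cv2.boxPoints(cv2.minAreaRect(c))+[x,y];P=np.array([onz(n,p,z) for p in box]);
    e=np.diff(np.r_[P,P[:1]],axis=0);print(n,box.round(1).tolist(),P[:,:2].round(4).tolist(),P.mean(0),np.linalg.norm(e,axis=1),np.degrees(np.arctan2(e[:,1],e[:,0])))
E
python3 - <<'E'
import cv2,numpy as np
b=cv2.imread("pics/top0.png")
print(b[196:208,230:244].sum(2)//3); a=cv2.imread("pics/scene0.png");print(a[175:190,260:280].sum(2)//3)
print(a[178:200,228:252].sum(2)//3)
E
```

```text
bush (array([0.48748184, 0.01884674, 0.07245982]), np.float64(0.000325173759174789)) [0.48728566 0.01862274 0.075     ] [0.48986975 0.01990221 0.075     ]
pin top (array([0.60847064, 0.34388169, 0.08232016]), np.float64(0.0059474595540711835)) [0.61287447 0.3465887  0.089     ] [0.60777136 0.33917269 0.089     ]
top [[135.3, 161.8], [152.7, 158.0], [167.4, 225.4], [150.0, 229.2]] [[0.6391, 0.3824], [0.6522, 0.3199], [0.408, 0.2637], [0.3956, 0.3249]] [0.52374092 0.32271113 0.05      ] [0.06385277 0.25062199 0.06245    0.2502365 ] [ -78.1508232  -167.04063359  101.46681787   13.28266267]
top [[210.0, 100.0], [261.0, 100.0], [261.0, 219.0], [210.0, 219.0]] [[0.8734, 0.1136], [0.871, -0.0771], [0.4264, -0.0687], [0.4292, 0.1144]] [0.64999676 0.02056358 0.035     ] [0.19073408 0.44468054 0.18313807 0.4441726 ] [-9.07174144e+01  1.78913865e+02  8.91186579e+01 -1.06603319e-01]
[[115 116 116 158 195 213 221 220 214 205 175 134 117 118]
 [115 114 115 117 128 167 195 196 171 142 122 118 117 119]
 [114 113 115 117 145 154 158 172 153 125 122 121 121 123]
 [115 114 116 138 172 156 148 187 193 1
[... 3291 characters left out ...]
89 111 130 130 131 130 131 131 132 131 132 130 131 129 132 133 132
  133 133 133 135 135 133]
 [ 89  87  98 119 132 131 129 129 131 132 132 131 131 130 131 133 134 133
  133 133 133 132 133 134]
 [ 91  88  89 111 129 134 132 131 131 130 130 131 130 131 131 133 133 133
  133 133 134 134 132 133]
 [ 88  90  90  98 121 134 132 133 131 132 132 131 131 131 131 130 132 133
  133 133 133 133 133 134]
 [ 89  91  87  91 114 132 134 134 132 134 134 132 133 131 130 130 131 132
  132 132 133 132 134 133]
 [ 92  90  89  88 100 122 125 116 122 131 133 130 131 133 132 130 131 132
  134 132 132 132 133 133]
 [ 92  89  88  89  92 112 106  81  86 117 131 126 128 139 141 136 130 131
  133 133 133 133 133 133]]
```

Run:
```python
from h import *
a=cv2.imread("pics/scene0.png");b=cv2.imread("pics/top0.png")
# block edges rows in top view (red channel half-level crossings)
g=b[:,:,2].astype(float);L=[];Rr=[]
for y in list(range(115,138)):
    r=g[y];x0=244;th=150
    x=x0
    while r[x]>th:x-=1
    L.append((x+(th-r[x])/(r[x+1]-r[x]),y));x=x0
    while r[x]>th:x+=1
    Rr.append((x-1+(r[x-1]-th)/(r[x-1]-r[x]),y))
for E in(L,Rr):
    vx,vy,x,y=cv2.fitLine(np.array(E,np.float32),cv2.DIST_HUBER,0,.01,.01).ravel()
    P=[onz("top",(x+vx*(Y-y)/vy,Y),.035) for Y in(110,200)];d=P[0]-P[1];print(P[0].round(4),P[1].round(4),"yaw",np.degrees(np.arctan2(d[1],d[0])))
up=lambda i,x,y,w,h,k:cv2.resize(i[y:y+h,x:x+w],(w*k,h*k),interpolation=cv2.INTER_NEAREST)
A=up(a,350,195,44,84,7);B=up(b,132,152,40,84,7)
for im,x0,y0 in((A,350,195),(B,132,152)):
    for v in range(0,84,10):cv2.putText(im,str(y0+v),(0,v*7+6),0,.35,(0,255,255),1)
    for v in range(0,40,10):cv2.putText(im,str(x0+v),(v*7,10),0,.35,(0,255,0),1)
cv2.imwrite("pics/c1.png",np.hstack([A,B]))
```

```text
[0.8339 0.0572 0.035 ] [0.4972 0.0811 0.035 ] yaw -4.061510906959692
[ 0.8322 -0.0752  0.035 ] [ 0.4953 -0.0481  0.035 ] yaw -4.591334366425389
```

View pics/c1.png

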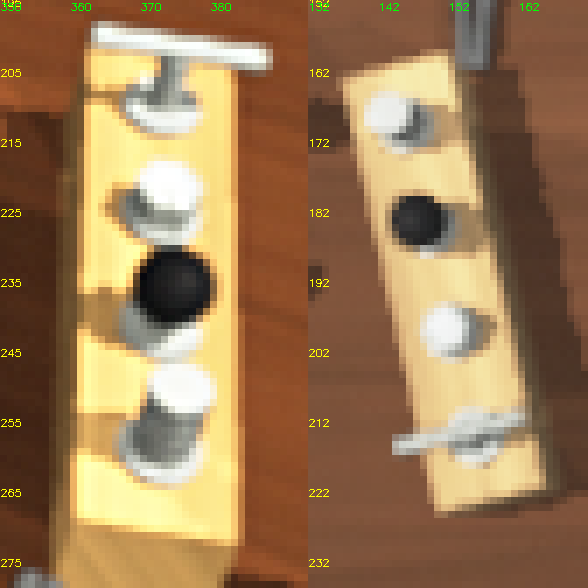

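The tiles show the rack's top face. In the top view its tile corners are (344,80), (450,52), (545,487) and (437,511). The pin's top is at tile (389,112) in the top view and (181,388) in the scene, with its collar at about (160,455).

Run:
```python
from h import *
T=lambda X,Y:(132+(X-308)/7-.5,152+Y/7-.5); S=lambda X,Y:(350+X/7-.5,195+Y/7-.5)
P=np.array([onz("top",T(*q),.05) for q in((344,80),(450,52),(545,487),(437,511))]);e=np.diff(np.r_[P,P[:1]],axis=0)
print(P[:,:2].round(4).tolist(),np.linalg.norm(e,axis=1),np.degrees(np.arctan2(e[:,1],e[:,0])));c=P.mean(0)
d=P[0]+P[1]-P[2]-P[3];d/=np.linalg.norm(d);yaw=np.degrees(np.arctan2(d[1],d[0]));print("c",c,"yaw",yaw,"pin from rack",c+d*.0825)
print("top,scene,tri",onz("top",T(389,112),.089),onz("scene",S(181,388),.089),tri(S(181,388),T(389,112)))
for k in(-.0825,-.0275,.0275,.0825):print(k,c+d*k)
print("others tops: hex",onz("scene",S(168,187),.069),onz("top",T(450,328),.069))
B=np.array([onz("scene",S(*q),.05) for q in((77,520),(238,545))]);print("scene end corners",B,B.mean(0)-d*.0325)
# plate: ring in scene & tilt: predicted px for upright angles
u=np.array([np.cos(np.radians(-4.3)),np.sin(np.radians(-4.3)),0]);z=np.array([0,0,1.]);b=np.array([.4888,.0193,.075]);h=b+.115*u;h[2]=.081
v=np.array([-u[1],u[0],0])
for n in("scene","top"):
  for th in(1.3,1.45,1.57,1.7,1.85):
    r=-np.cos(th)*u+np.sin(th)*z;nn=np.cos(th)*z+np.sin(th)*u
    print(n,th,[proj(n,h+r*s+nn*.006+v*w).round(1).tolist() for s,w in((.115,0),(.15,.04),(.15,-.04))])
print("hinge",h)
```

```text
[[0.6348, 0.3776], [0.6488, 0.3232], [0.4235, 0.2712], [0.4122, 0.3256]] [0.05611314 0.23120341 0.05552708 0.22857103] [ -75.58223053 -167.00924176  101.71557943   13.13675152]
c [0.52979606 0.32439834 0.05      ] yaw 13.063336944957678 pin from rack [0.61016102 0.34304565 0.05      ]
top,scene,tri [0.61033477 0.34387658 0.089     ] [0.61037705 0.34444152 0.089     ] (array([0.61032161, 0.34419238, 0.08880827]), np.float64(0.0005285705915440076))
-0.0825 [0.44943109 0.30575102 0.05      ]
-0.0275 [0.50300773 0.31818257 0.05      ]
0.0275 [0.55658438 0.33061411 0.05      ]
0.0825 [0.61016102 0.34304565 0.05      ]
others tops: hex [0.50417485 0.31856381 0.069     ] [0.50310701 0.31617277 0.069     ]
scene end corners [[0.64888444 0.32597156 0.05      ]
 [0.63568436 0.3787473  0.05      ]] [0.61062547 0.34501352 0.05      ]
scene 1.3 [[254.7, 169.3], [271.5, 162.2], [242.4, 151.5]]
scene 1.45 [[251.4, 172.7], [267.3, 166.6], [237.9, 155.6]]
scene 1.57 [[248.6, 176.1], [263.8, 171.0], [234.2, 159.8]]
scene 1.7 [[245.7, 180.3], [259.9, 176.7], [230.1, 165.2]]
scene 1.85 [[242.2, 185.9], [255.4, 184.1], [225.4, 172.3]]
top 1.3 [[236.7, 169.9], [223.6, 170.2], [248.8, 171.7]]
top 1.45 [[237.0, 164.6], [224.0, 163.1], [249.2, 164.6]]
top 1.57 [[237.3, 160.4], [224.4, 157.5], [249.6, 159.0]]
top 1.7 [[237.6, 156.1], [224.9, 151.6], [250.0, 153.1]]
top 1.85 [[238.0, 151.4], [225.4, 145.4], [250.4, 146.9]]
hinge [0.60347629 0.01067745 0.081     ]
```

Pin found at (0.610, 0.344): top z 0.0888 against 0.089 expected, and within about 1 mm of the rack estimate. Bush at (0.489, 0.019), jig yaw about -4.3°, and the plate stands at about 1.9 rad. Next I'll swing the plate down.

```bash
cat >> h.py <<'E'
yj=np.radians(-4.3);u=np.array([np.cos(yj),np.sin(yj),0]);bush=np.array([.4888,.0193,.075]);hinge=bush+.115*u;hinge[2]=.081
yr=np.radians(13.1);pin=np.array([.6103,.3438,.01])
def at(s,z):p=hinge+s*u;p[2]=z;return p
def st():
    o=bot.get_obs();print("t",round(o["time"],2),"tcp",np.round(o["tcp_pos"],4),"F",np.round(o["force"],1),"w",round(o["grip_width"],4),"ff",np.round(o["finger_force"],1));return o
E
python3 - <<'E'
from h import *
print("green",onz("top",(122.2,167),.06),"blue",onz("top",(115,190),.06))
D=[np.pi,0,yj]
bot.close_gripper(20)
bot.move_ptp([.3,-.5,.38],D);bot.move_ptp(at(.10,.38),D);st()
bot.movel(at(.10,.185),.2);st()
for s in(.04,-.02,-.05,-.075):
    bot.movel(at(s,.185),.12);st()
cv2.imwrite("pics/s2.png",bot.read_camera("scene")[110:260,180:380,::-1].repeat(3,0).repeat(3,1))
E
```

```text
green [0.61865944 0.42606063 0.06      ] blue [0.53591363 0.44929556 0.06      ]
t 4.72 tcp [0.7031 0.0021 0.3801] F [ 0.4 -0.3 -0.1] w 0.0007 ff 0.0
t 5.85 tcp [0.7037 0.003  0.1863] F [-0.7  0.8  0.3] w 0.0003 ff 0.0
t 6.5 tcp [0.6439 0.0076 0.1856] F [1.3 0.2 0.1] w 0.0006 ff 0.0
t 7.15 tcp [0.5843 0.0121 0.1851] F [ 0.  -0.  -0.2] w 0.0006 ff 0.0
t 7.55 tcp [0.5544 0.0143 0.1852] F [-0.3  0.1  0.3] w 0.0004 ff 0.0
t 7.91 tcp [0.5295 0.0162 0.1853] F [ 0.8 -1.2  0.3] w 0.0005 ff 0.0
```

View pics/s2.png

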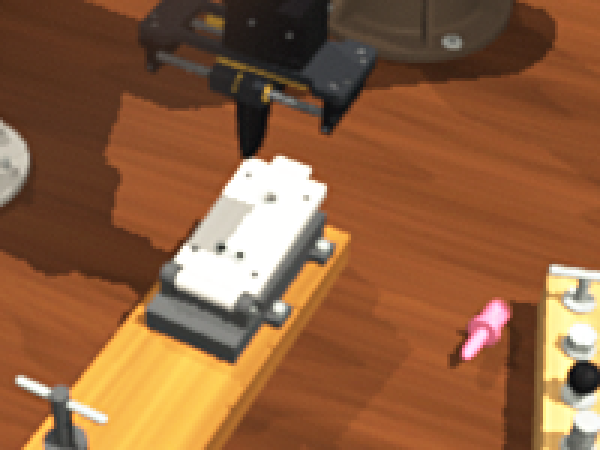

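The plate has fallen and rests ajar, with its hole at crop (270,197). Next I'll grasp the pin, then measure the plate hole from both cameras.

Run:
```python
from h import *
R=[np.pi,0,yr]
bot.movel(at(-.075,.26),.25)
bot.gripper_open()
p=pin.copy();p[2]=.20
bot.move_ptp(p,R);st()
p[2]=.058;bot.movel(p,.12);st()
A=bot.read_camera("scene");B=bot.read_camera("top")
np.savez("g.npz",A=A,B=B)
k=lambda im,x,y:cv2.resize(im[y:y+56,x:x+50,::-1],(400,448),interpolation=cv2.INTER_NEAREST)
cv2.imwrite("pics/s3.png",np.hstack([k(A,246,155),k(B,212,165)]))
```

```text
t 11.23 tcp [0.6107 0.3426 0.2005] F [ 0.3 -0.3  0.2] w 0.0947 ff 0.0
t 12.57 tcp [0.6107 0.344  0.0589] F [ 0.2 -0.1 -0.7] w 0.0951 ff 0.0
```

View pics/s3.png

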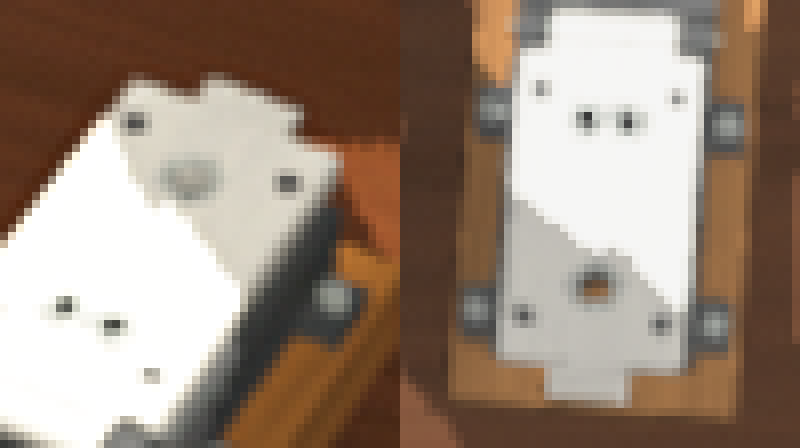

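Run:
```python
from h import *
print("hole",tri((269,177),(235.5,200.1)),onz("scene",(269,177),.092),onz("top",(235.5,200.1),.092),"bush",bush)
bot.close_gripper(55);o=st()
p=np.array(o["tcp_pos"]);p[2]+=.08;bot.movel(p,.12);st()
A=bot.read_camera("scene");B=bot.read_camera("top")
q=proj("scene",p-[0,0,.03]).astype(int);r=proj("top",p-[0,0,.03]).astype(int);print(q,r)
k=lambda im,c:cv2.resize(im[c[1]-35:c[1]+35,c[0]-35:c[0]+35,::-1],(400,400),interpolation=cv2.INTER_NEAREST)
cv2.imwrite("pics/s4.png",np.hstack([k(A,q),k(B,r)]))
```

```text
hole (array([0.49035126, 0.01963111, 0.09331117]), np.float64(0.0018280736270798394)) [0.48937078 0.01829231 0.092     ] [0.49017247 0.02052888 0.092     ] bush [0.4888 0.0193 0.075 ]
t 13.82 tcp [0.6102 0.3445 0.0582] F [-1.9  5.3  1.9] w 0.0215 ff 55.0
t 14.63 tcp [0.6098 0.3442 0.1371] F [ 0.4  0.1 -0.7] w 0.0213 ff 55.0
[377 244] [141 166]
```

View pics/s4.png

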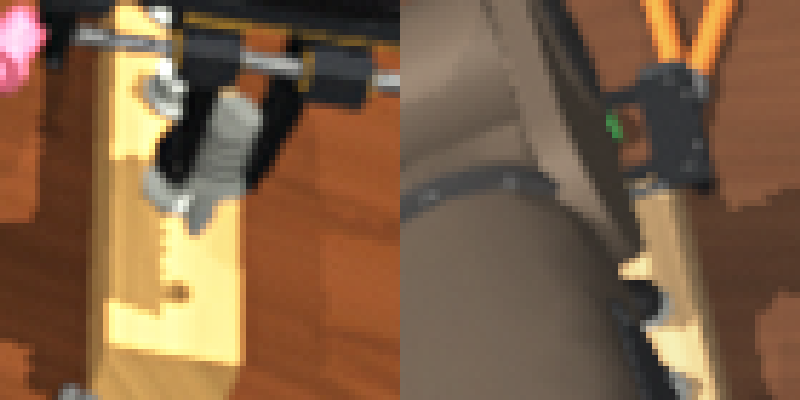

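The scene crop shows the pin held upright and clear of its hole, with the tip at crop (203,228). Next I'll carry it over the plate hole and lower it in small steps, watching the force.

Run:
```python
from h import *
o=st();p=np.array(o["tcp_pos"]);print("tip pred",proj("scene",p-[0,0,.049]),"seen 377.5 249")
J=[np.pi,0,yj];g=np.array([.4895,.0194,.19])
p[2]=.19;bot.movel(p,.2);bot.move_ptp(g,J);st()
g[2]=.15;bot.movel(g,.1);bot.sleep(.1);st()
A=bot.read_camera("scene");q=proj("scene",g-[0,0,.05]).astype(int)
cv2.imwrite("pics/s5.png",cv2.resize(A[q[1]-35:q[1]+35,q[0]-35:q[0]+35,::-1],(500,500),interpolation=cv2.INTER_NEAREST))
```

```text
t 14.73 tcp [0.6098 0.3443 0.1369] F [ 0.4 -0.4 -1.9] w 0.0214 ff 55.0
tip pred [375.24257391 250.00172042] seen 377.5 249
t 16.45 tcp [0.4901 0.0199 0.1899] F [ 0.1 -0.6 -1.7] w 0.0206 ff 55.0
t 17.1 tcp [0.4899 0.0195 0.1505] F [ 0.2  0.2 -1. ] w 0.0212 ff 55.0
```

View pics/s5.png

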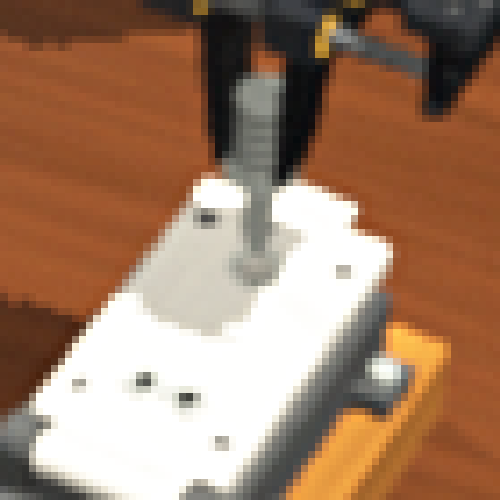

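The tip sits over the ring at crop (254,266), perhaps 1 mm towards +y. I'll nudge it -1 mm in y and lower it.

Run:
```python
from h import *
g=np.array([.4895,.0186,.15])
bot.movel(g,.05)
for z in np.arange(.144,.100,-.004):
    g[2]=z;bot.movel(g,.05);o=st();f=np.array(o["force"])
    if f[2]>12 or np.hypot(f[0],f[1])>10:print("stop");break
```

```text
t 17.67 tcp [0.4893 0.0186 0.1436] F [-0.9 -0.2 -1.1] w 0.0211 ff 55.0
t 17.92 tcp [0.4894 0.0186 0.1397] F [-0.2  0.3 -1.4] w 0.021 ff 55.0
t 18.17 tcp [0.4894 0.0186 0.1358] F [-0.2 -0.3 -1.7] w 0.0213 ff 55.0
t 18.42 tcp [0.4894 0.0186 0.1318] F [ 0.3  0.1 -1.2] w 0.0211 ff 55.0
t 18.67 tcp [0.4894 0.0186 0.1278] F [ 0.1 -0.1 -1. ] w 0.0209 ff 55.0
t 18.92 tcp [0.4894 0.0186 0.1237] F [-0.8  0.5 -1.7] w 0.0212 ff 55.0
t 19.17 tcp [0.4894 0.0186 0.1198] F [ 0.3 -0.  -2.4] w 0.0209 ff 55.0
t 19.42 tcp [0.4894 0.0186 0.1158] F [-0.9  0.2 -1. ] w 0.0211 ff 55.0
t 19.67 tcp [0.4894 0.0187 0.1117] F [-0.2  1.1 -2.3] w 0.0214 ff 55.0
t 19.92 tcp [0.4894 0.0187 0.1077] F [ 0.5  2.2 -2.2] w 0.0212 ff 55.0
t 20.17 tcp [0.4894 0.0187 0.1037] F [ 0.6  3.  -3.6] w 0.0211 ff 55.0
```

The pin is in the bush with almost no resistance. Next I'll press until the plate shuts.

Run:
```python
from h import *
g=np.array([.4895,.0190,.1037])
for z in np.arange(.102,.084,-.001):
    g[2]=z;bot.movel(g,.02);bot.sleep(.1);o=st();f=np.array(o["force"])
    if f[2]>28 or np.hypot(f[0],f[1])>15:print("stop",z);break
```

```text
t 20.52 tcp [0.4895 0.0189 0.102 ] F [-0.5  0.7 -2.3] w 0.0212 ff 55.0
t 20.87 tcp [0.4895 0.0189 0.101 ] F [-0.4 -0.2 -2.1] w 0.0217 ff 55.0
t 21.22 tcp [0.4896 0.019  0.1   ] F [ 0.2  0.6 -1.6] w 0.0212 ff 55.0
t 21.57 tcp [0.4895 0.019  0.099 ] F [ 0.6 -0.6  0.6] w 0.0213 ff 55.0
t 21.92 tcp [0.4895 0.019  0.098 ] F [-0.9  0.   1.2] w 0.021 ff 55.0
t 22.27 tcp [0.4894 0.019  0.097 ] F [-1.5 -0.3  1.9] w 0.0213 ff 55.0
t 22.62 tcp [0.4894 0.019  0.096 ] F [-3.7  0.4  4.5] w 0.0208 ff 55.0
t 22.97 tcp [0.4893 0.019  0.0951] F [-4.1  0.7  5.5] w 0.0213 ff 55.0
t 23.32 tcp [0.4893 0.0191 0.0948] F [-6.8 -0.2 18.7] w 0.0213 ff 55.0
t 23.67 tcp [0.4894 0.019  0.0947] F [-9.7  0.3 31.3] w 0.0212 ff 55.0
stop 0.09299999999999999
```

The push meets a hard stop at TCP z = 0.0948 and 31 N. That puts the tip about 28–29 mm below the bush mouth, so it is fully home. I'll ease the side load and check in a picture.

Run:
```python
from h import *
bot.movel([.4888,.0190,.0928],.02);bot.sleep(.4);o=st()
A=bot.read_camera("scene")
cv2.imwrite("pics/s6.png",cv2.resize(A[130:280,210:410,::-1],(800,600),interpolation=cv2.INTER_CUBIC))
```

```text
t 24.32 tcp [0.4893 0.019  0.0947] F [-7.7  1.1 32.9] w 0.0212 ff 55.0
```

View pics/s6.png

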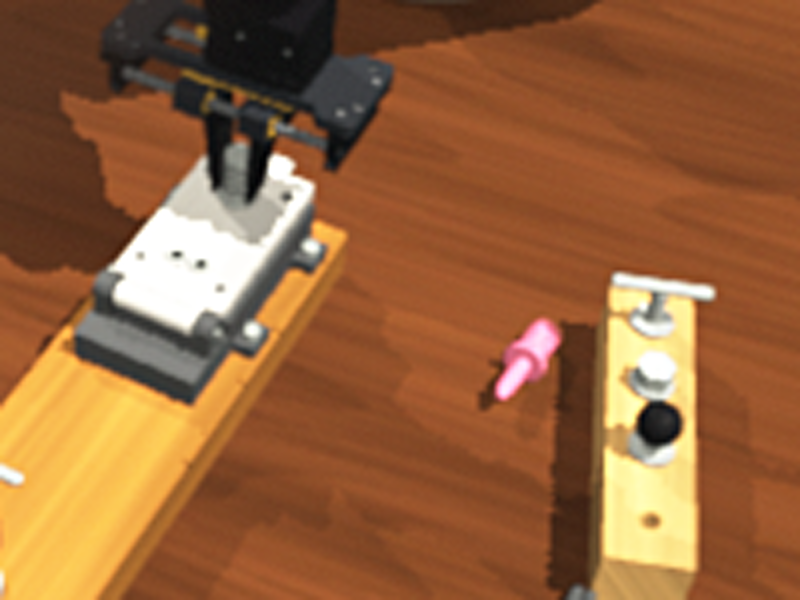

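The picture shows the pin through the plate hole at (237,200), its collar down on the shut plate. The other three pins are still in the rack and the pink look-alike hasn't moved. The stop height (0.0947) agrees with the 0.095 predicted, and the press holds at about 33 N.

```bash
python3 -c "
from bench import bot
print(bot.finish_job())"
```

```text
the job is handed in; nothing more can be done
None
```

The plate is shut and the plain round pin is fully home in the bush; I handed the job in at about 24 s with the gripper still holding it and pressing down at about 33 N.

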